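# Stand a display module on the test stand at 60 degrees

## Robot

A 6-joint arm with a two-finger parallel gripper is mounted at the origin on a cart in front of the work surface, level with it; the furniture and walls round the work are solid. World frame = base frame: x ahead of the robot, y to its left, z up, the work surface at z = 0. Lengths are in m, angles in rad, forces in N, time in s.
With the tool pointing down it reaches from about 0.325 to 0.9 m from the base axis. Payload 3.5 kg.
Tool frame: the origin (TCP) lies at the very end of the fingers, on their centre line; the grasp point (between the pads) lies 19 mm behind it (bot.hold_point_z is the distance from the TCP to the grasp point, in m); z points along the fingers, y is the line along which they close (so a half turn about z gives the same grasp; the last joint's range is limited). The gripper opens to 85 mm and grips with 20 to 120 N. Pads are 22 mm wide; open, the fingers measure 114 mm over their backs; the gripper's body (76 mm by 85 mm) begins 54 mm behind the grasp point. The pads swing forward as they close: fully open they stand 13 mm farther back than shut.
Start: joints at [-0.905, 0.276, -0.026, 1.268, 0, 1.467], TCP at [0.435, -0.449, 0.231] pointing down, gripper open.
Joint ranges: [-3.12, 3.12], [-0.85, 1.88], [-1.08, 1.24], [-1.95, 2.15], [-1.57, 1.53], [-3.14, 3.14]. Speed limits (rad/s): [2.57, 2.57, 3.14, 3.14, 3.14, 3.14].

## Interface

Orientations are given as [roll, pitch, yaw] about the fixed x, y, z axes, in that order (R = Rz(yaw) Ry(pitch) Rx(roll)).
In Python, from cell import bot, camrig, job_done gives the robot as it stands (bot), with the cameras (camrig) and the job as plain functions.
- The arm moves only by the tool shift_gripper, called after ">>>" by a JSON object that holds its "api" and its "payload". Schema: {"type":"object","properties":{"steps":{"type":"object","properties":{"motion":{"type":"array","items":{"type":"array","items":{"type":"number"},"minItems":7,"maxItems":7},"minItems":1,"maxItems":12}},"additionalProperties":false,"required":["motion"]},"grip_force":{"type":"number"},"only":{"type":"string"},"quiet":{"type":"boolean"},"lines":{"type":"string"}},"required":["steps"],"additionalProperties":false}. steps is an object whose key "motion" holds a list of rows, 1 to 12 of them, each of 7 numbers: the opening from 0.0 (shut) to 1.0 (fully open), then dx, dy, dz in fractions of the full range, 1 being 40 cm, then a rotation vector rx, ry, rz in normalised numbers (1 is pi rad); each row is the pose to reach, as a shift and turn from the pose commanded when the call began, along the tool's axes at that moment; what a row does not reach only later rows make up. A row lasts 1/8 s, in which the tool goes at most 0.0625 m and 0.188 rad, less where a joint would pass 70% of its speed; a pose out of reach is approached as far as the arm can. The fingers move at their own pace and stop on an object; grip_force is the grip in N (left out, the last holds). Time passes only in rows, so rows that do not move let the fingers close. The tool returns the time, the measured TCP pose, the force, the opening and the grip force at its end. only (a regular expression) keeps the lines of the reply that match it, lines (a string "A,B") keeps lines A to B, and quiet returns only ok. A shift or turn number past 1, either way, is cut back to 1. Input that does not fit is refused with a message, and nothing moves.
- bot.get_state(): the state, without advancing time (a new reading comes with each control period).
- camrig.capture(name): name is "scene" or "side" or "wrist"; returns a dict with "frame" (480x640x3 uint8, red, green, blue), "fx", "fy", "cx", "cy" (pixels), "T" (4x4, takes a point from camera to world coordinates); the wrist camera has in their place "tool_from_camera" (4x4, takes a point from camera to tool coordinates, whose origin is the TCP and whose axes are the flange's). Camera axes: x right, y up, looking along -z (the intrinsics and any distortion apply to the point x, -y, -z); pixel columns grow to the right and rows downward; lengths in m; the calibration is good to about 2 mm. A picture is of the moment at which its call begins: read the wrist's pose just before it. There is no depth.
- job_done(): hands the job in; it is judged then, once.
The state is a dict: "clock": time; "joint_positions": joint angles; "qd": joint speeds; "joint_efforts": joint torques, N m; "tcp_pos": TCP position; "tcp_rot": TCP orientation; "contact_force": force on the tool from outside, world axes, zero at the start; "ft_torque": the same for the moment, N m; "width": opening from 0.0 (shut) to 1.0 (fully open); "gripper_force": force on a finger pad.
Only numpy, scipy, OpenCV 4.12 (cv2) and the standard library are available. Lean on these libraries where they do the work, as an engineer would, in place of code of your own. Each camera call takes 0.05 s, during which the arm holds its last target. There are 200 camera calls.

## Task

Get the white-framed display ready for its 60-degree viewing test: lay the loose square foot bar centred in the middle pair of notches of the test stand (the pair with the yellow marks), down on the notch floors. Then take the white-framed display module out of the slot rack and lean it on the stand at 60 degrees, screen facing out from the stand, lower edge square on the rubber mat and stopped by the bar, back against the padded rest bar; set it down gently and let go. Leave the other two displays in the rack and do not disturb the cup, the solder spool or the meter.

Things in the scene. Friction and masses are not known exactly. Their poses are not given: they have to be found in the camera images.
- stand: Display test stand, fixed on the bench, 150 (x) x 172 (y) mm. Origin: centre of its underside; +x to its rear, -x its open front, z up. Rubber mat, top at z = 10 mm, between two notched aluminium cheeks 14 mm thick at y = -72 and 72 mm (130 mm clear between, tooth tops z = 26 mm, rounded). Uprights at x = 55, y = -72 and 72 mm, up to z = 101 mm, carry the rest bar.
- stand_notch (a point): Midway between the two middle notches (stand x = -17 mm), at floor height z = 12 mm: where the centre of the foot bar's underside belongs; the bar lies along the stand's y. Notches are open at the top, 19 mm wide (x). The other two pairs lie at stand x = -52 (about 45 degrees) and 14 mm (about 80). Yellow marks on the base plate show the middle (60-degree) pair.
- stand_rest (a point): Centre of the stand's rubber-padded rest bar, 16 mm in diameter, 134 mm long along the stand's y, 90 mm above the bench.
- stand_foot (a point): Point on the stand (x = -5.6, z = 12.5 mm) where the centre of the white module's lower edge face comes when it leans at 60 degrees against the seated bar and the rest bar. Axes as the stand's.
- foot_bar: Loose square bar of pale aluminium, 14 x 184 x 14 mm, black end caps, 0.09 to 0.15 kg. Origin: centre of its underside; y along its length, z up. Starts lying on the bench between stand and rack.
- slot_rack: Black antistatic slot rack, fixed, 150 (x) x 130 (y) mm, side walls up to z = 90 mm. Origin: centre of its underside. Three upright slots at x = -48, 0 and 48 mm, each 13 mm wide, floor at z = 12 mm, guide ribs up to z = 82 mm; each holds a display module, screen to the rack's -x. Which module stands in which slot varies.
- module_white: White-framed display module: slab 10 (x) x 105 (y) x 165 (z) mm, 0.18 to 0.34 kg, dark screen on its -x face, steel back with green circuit board on +x. Origin: centre of its lower edge face (10 x 105 mm); z to its upper edge. Starts upright in a rack slot. On the stand its z axis leans 30 degrees from vertical toward the stand's +x.
- module_black: Identical display module with black frame, upright in another slot; stays there.
- module_blue: Identical display module with blue frame, upright in another slot; stays there.
- swab_cup: Steel cup with cotton swabs, 67 mm in diameter, 117 mm high, loose; origin: centre of underside. Leave alone.
- solder_spool: Blue spool of white wire standing on its flange, 60 mm in diameter, 40 mm high, loose; origin: centre of underside. Leave alone.
- grey_meter: Grey handheld meter lying on its back, 150 (x) x 68 (y) x 42 mm, loose; origin: centre of underside. Leave alone.

How it is judged:
By the outcome, as a careful person would: the job done as asked, in the order asked, and still so for the second after the job is handed in, with the robot touching nothing.
It also fails if it takes over 61 s, if anything falls off the work surface, if the arm or the gripper's body presses on something with over 40 N, if the wrist force passes 120 N, or if a joint passes its speed limit or range.

## Working session

There is one attempt and no reset: what is moved stays moved. The work goes in short steps, Python scripts to look and compute and a tool call to move; the robot and the scene stay as the last step left them, time stands still between calls to the robot, and variables do not carry over. Pictures are saved under pics/ and viewed, at most 12 in all, crops included, and the job is handed in when it is done.

```bash
ls; mkdir -p pics
```

Run:
```python
from cell import bot, camrig, job_done
import cv2,numpy as np,pickle
print(bot.get_state(), bot.hold_point_z)
for n in ["scene","side"]:
    c=camrig.capture(n); pickle.dump(c,open(n+".pkl","wb"))
    cv2.imwrite(f"pics/{n}.png",c["frame"][:,:,::-1])
    print(n,{k:(np.round(v,4).tolist() if k!="frame" else 0) for k,v in c.items()})
```

```text
cell.py
pics
{'clock': 0.0, 'joint_positions': array([-9.05423342e-01,  2.77130461e-01, -2.79017466e-02,  1.26802028e+00,
        6.65157919e-06,  1.46738994e+00]), 'qd': array([ 0.00092386,  0.00070415,  0.00102428, -0.00079254,  0.00120306,
        0.0011176 ]), 'joint_efforts': array([ 8.84223282e-04, -4.45506370e+01,  2.95201778e+01,  1.65314373e-02,
        1.01099893e-04,  9.39665114e-06]), 'tcp_pos': array([ 0.43403429, -0.44860427,  0.23015147]), 'tcp_rot': array([-3.13934923e+00, -2.39501952e-04,  7.68779093e-01]), 'contact_force': array([ 0.26746529, -0.40570737,  0.2195757 ]), 'ft_torque': array([-0.01146427,  0.00037447,  0.0665    ]), 'gripper_force': 0.0, 'width': 1.0029599644014506} 0.0187
scene {'frame': 0, 'fx': 622.033, 'fy': 622.033, 'cx': 302.1837, 'cy': 234.8693, 'T': [[-0.7457, 0.5171, -0.4201, -0.0309], [-0.6661, -0.5634, 0.4887, 0.594], [0.016, 0.6443, 0.7646, 1.0853], [0.0, 0.0, 0.0, 1.0]]}
side {'frame': 0, 'fx': 563.7377, 'fy': 563.7377, 'cx': 311.4411, 'cy': 234.3493, 'T': [[-0.8876, 0.3162, -0.335, 0.095], [-0.4601, -0.5731, 0.6781, 0.8046], [0.0224, 0.756, 0.6542, 0.8839], [0.0, 0.0, 0.0, 1.0]]}
```

View pics/scene.png

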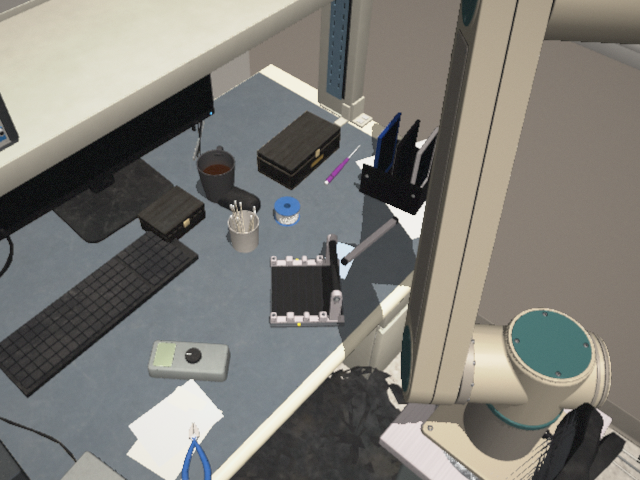

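View pics/side.png

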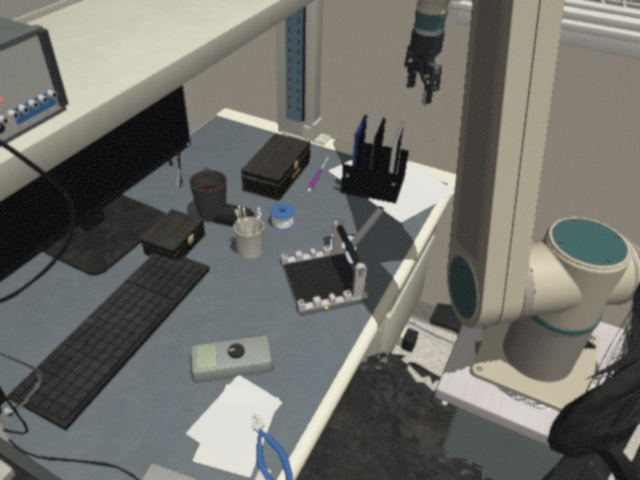

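Scene view: stand at about (305,290), with its uprights on the right at (333,245) and (336,300) and a yellow mark at (298,324). The foot bar runs (345,262)–(397,222). The rack is at about (395,190) with blue, black and white modules from left to right. The spool is at (287,212), the cup at (243,230) and the meter at (188,360). The side view agrees. I'll start with rough rays.

Create h.py:
```python
import numpy as np,pickle,cv2
from cell import bot, camrig, job_done
from scipy.spatial.transform import Rotation as R
def load(n): return pickle.load(open(n+".pkl","rb"))
def ray(c,u,v):
    T=np.array(c["T"]); d=np.array([(u-c["cx"])/c["fx"],-(v-c["cy"])/c["fy"],-1])
    return T[:3,3],T[:3,:3]@d
def onz(c,u,v,z):
    o,d=ray(c,u,v); return o+d*(z-o[2])/d[2]
def tri(c1,p1,c2,p2):
    o1,d1=ray(c1,*p1);o2,d2=ray(c2,*p2)
    s=np.linalg.lstsq(np.c_[d1,-d2],o2-o1,rcond=None)[0]
    a=o1+s[0]*d1;b=o2+s[1]*d2
    return (a+b)/2,np.linalg.norm(a-b)
def toolT():
    s=bot.get_state(); T=np.eye(4); T[:3,:3]=R.from_euler("xyz",s["tcp_rot"]).as_matrix(); T[:3,3]=s["tcp_pos"]; return T
def wrist(name):
    T=toolT(); c=camrig.capture("wrist"); c["T"]=T@np.array(c["tool_from_camera"])
    pickle.dump(c,open(name+".pkl","wb")); cv2.imwrite(f"pics/{name}.png",c["frame"][:,:,::-1]); return c
```

Run:
```python
from h import *
a=load("scene");b=load("side")
np.set_printoptions(precision=4,suppress=True)
for n,u,v,z in [("ymark",298,324,.008),("base-left-near",271,326,0),("base-right-near",343,324,0),("base far-left",271,256,0.026),("up1",332,238,.1),("up2",336,293,.1),("barA",345,262,.014),("barB",397,222,.014),("rackleft",361,198,0),("rackright",417,212,0),("whitetop",432,132,.177),("spool",287,200,.04),("cup",243,212,.117)]:
    print(n,onz(a,u,v,z))
s=cv2.resize(a["frame"][90:340,250:440],None,fx=2.1,fy=2.1,interpolation=cv2.INTER_CUBIC)
t=cv2.resize(b["frame"][90:340,250:440],None,fx=2.1,fy=2.1,interpolation=cv2.INTER_CUBIC)
cv2.imwrite("pics/crop.png",np.hstack([s,t])[:,:,::-1])
c=camrig.capture("wrist");print(np.array(c["tool_from_camera"]),c["fx"],c["cx"],c["cy"],[k for k in c])
```

```text
ymark [0.4104 0.0867 0.008 ]
base-left-near [0.451  0.1234 0.    ]
base-right-near [0.3459 0.0212 0.    ]
base far-left [0.5611 0.0071 0.026 ]
up1 [ 0.4595 -0.0712  0.1   ]
up2 [0.3653 0.0292 0.1   ]
barA [ 0.4377 -0.0962  0.014 ]
barB [ 0.4229 -0.2672  0.014 ]
rackleft [ 0.5385 -0.2821  0.    ]
rackright [ 0.4125 -0.3361  0.    ]
whitetop [ 0.4547 -0.4062  0.177 ]
spool [ 0.6393 -0.1289  0.04  ]
cup [0.6344 0.0122 0.117 ]
[[-0.      0.9512  0.3085  0.0798]
 [ 1.      0.      0.0001  0.0008]
 [ 0.0001  0.3085 -0.9512 -0.1427]
 [ 0.      0.      0.      1.    ]] 394.5003788439359 321.74711192064507 246.84178672441516 ['frame', 'fx', 'fy', 'cx', 'cy', 'tool_from_camera']
```

View pics/crop.png

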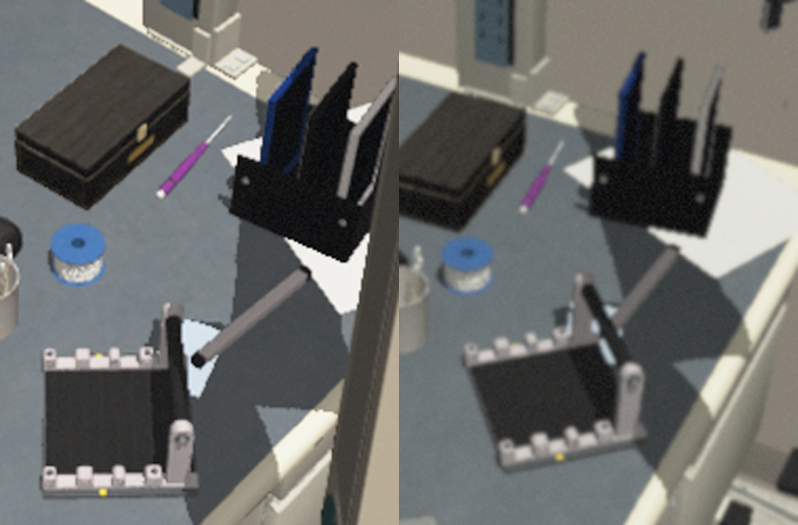

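The wrist camera gives a closer view, so I'm moving it between stand and rack, rising first.

Careful with the scale: shifts go in shares of 40 cm and turns go in shares of pi rad. That gives: 0.317 m / 0.4 = 0.7925, -0.306 m / 0.4 = -0.765, -0.72 rad / 3.1416 = -0.2292.

>>> {"api": "shift_gripper", "payload": {"steps": {"motion":[[1,0,0,-0.15,0,0,0],[1,0.05,-0.05,-0.3,0,0,-0.0318],[1,0.175,-0.15,-0.375,0,0,-0.0796],[1,0.275,-0.25,-0.425,0,0,-0.1273],[1,0.375,-0.35,-0.425,0,0,-0.1751],[1,0.475,-0.45,-0.425,0,0,-0.2292],[1,0.575,-0.55,-0.425,0,0,-0.2292],[1,0.675,-0.65,-0.425,0,0,-0.2292],[1,0.7925,-0.765,-0.425,0,0,-0.2292],[1,0.7925,-0.765,-0.425,0,0,-0.2292],[1,0.7925,-0.765,-0.425,0,0,-0.2292],[1,0.7925,-0.765,-0.425,0,0,-0.2292]]}}}

```text
clock: 1.65
tcp_pos: [0.4497, -0.01, 0.4011]
tcp_rot: [-3.141, 0.0, 1.487]
contact_force: [-1.4, 0.6, -0.2]
width: 1.001
gripper_force: 0.0
```

```bash
python3 -c "
from h import *
wrist('w1');print(bot.get_state()['joint_positions'])"
```

```text
[-1.66232677e-01 -8.13153751e-02 -7.31421502e-02  1.57936386e+00
 -2.75005610e-04  1.48881920e+00]
```

View pics/w1.png

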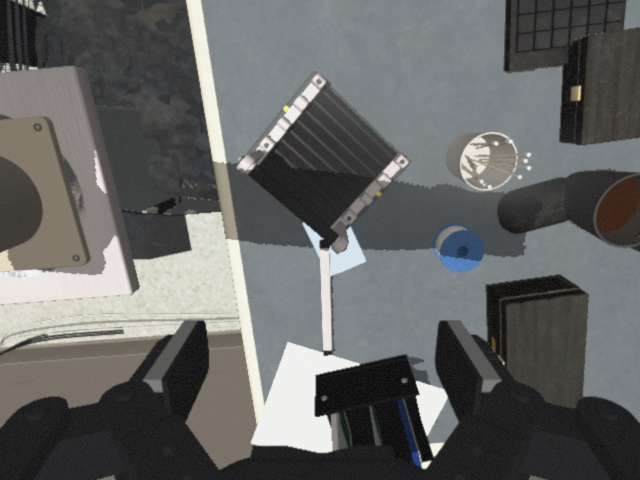

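Wrist view: yellow marks at (286,109) and (378,194). Bar caps are at (325,243) and (327,352), the near one close to the upright at (338,240). The spool is at (460,248) and the cup at (488,160). In the rack at about (365,400), the white module is at left (340,430) and blue at right.

Create m1.py:
```python
from h import *
np.set_printoptions(precision=4,suppress=True)
def yell(c,box):
    f=c["frame"].astype(int);m=((f[:,:,0]>130)&(f[:,:,1]>110)&(f[:,:,2]<.55*f[:,:,0])).astype(np.uint8)
    n,l,s,ce=cv2.connectedComponentsWithStats(m)
    return [(ce[i],s[i,4]) for i in range(1,n) if box[0]<ce[i][0]<box[2] and box[1]<ce[i][1]<box[3] and s[i,4]>3]
c=load("w1")
for ce,a in yell(c,(220,60,430,270)): print("w1 yellow",ce,a,onz(c,*ce,.009))
a=load("scene")
for ce,n in yell(a,(260,240,350,335)): print("scene yellow",ce,n,onz(a,*ce,.009))
b=load("side")
for ce,n in yell(b,(260,220,380,335)): print("side yellow",ce,n,onz(b,*ce,.009))
f=c["frame"].astype(int); s=f.sum(2)
# bar light top
m=np.zeros(s.shape,np.uint8); m[236:362,314:338]=(s[236:362,314:338]>0)
g=s[246:350,310:345]
for v in (255,275,295,315,335,345): print(v,s[v,312:342])
for u in (325,326): print("col",s[234:252,u],s[344:362,u])
big=cv2.resize(c["frame"][60:260,225:425],None,fx=3,fy=3,interpolation=cv2.INTER_CUBIC)
cv2.imwrite("pics/w1s.png",big[:,:,::-1])
```

```bash
python3 m1.py
```

```text
w1 yellow [285.5385 108.1538] 13 [0.4122 0.0855 0.009 ]
w1 yellow [378.3846 193.6154] 13 [ 0.5261 -0.0346  0.009 ]
scene yellow [298.8 324. ] 10 [0.4088 0.0861 0.009 ]
side yellow [326.  307.5] 6 [0.4105 0.0881 0.009 ]
255 [410 412 404 404 408 449 621 676 691 700 700 698 696 697 696 689 675 516
 627 683 680 679 680 683 678 676 676 680 681 682]
275 [397 400 408 392 401 401 396 401 486 664 697 697 693 689 690 693 685 655
 656 561 497 443 426 416 404 402 403 402 403 409]
295 [398 394 386 391 388 392 391 395 435 643 694 697 696 687 689 694 690 677
 481 291 362 393 404 401 403 399 403 399 402 402]
315 [399 397 401 394 390 391 396 392 384 403 640 692 699 695 691 696 695 689
 647 428 276 350 390 392 387 400 403 403 404 393]
335 [396 400 401 409 401 400 401 400 394 413 506 669 695 698 698 696 697 694
 682 489 285 315 387 407 409 410 410 408 399 393]
345 [399 400 397 397 393 397 403 395 395 391 405 643 693 696 697 696 695 693
 690 568 342 271 359 394 396 390 397 394 399 399]
col [106 100 100  90 101 108  93  76  90  92  77  82  93 128 279 381 443 642] [697 696 698 696 692 686 496 207 134 131 137 315 659 719 722 722 722 722]
col [108  95  91 105  88 100  88 103  95 101  69  86  95 130 274 377 445 641] [700 697 695 696 697 685 496 219 138 144 135 315 660 717 720 722 722 722]
```

View pics/w1s.png

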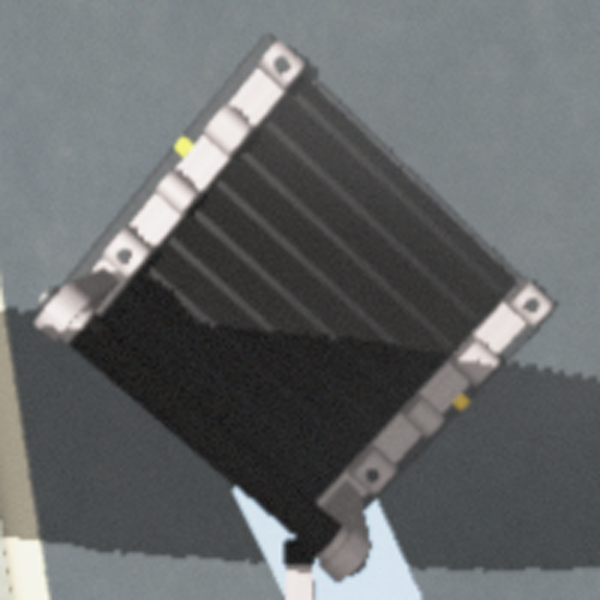

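The marks are 165 mm apart, as they should be. Next, the bar's pose and the shift to it.

Add to h.py:
```python
np.set_printoptions(precision=4,suppress=True)
def pose(p,zdir,ydir):
    z=np.array(zdir,float);z/=np.linalg.norm(z);y=np.array(ydir,float);y-=z*(y@z);y/=np.linalg.norm(y)
    T=np.eye(4);T[:3,:3]=np.c_[np.cross(y,z),y,z];T[:3,3]=p;return T
def shift(T):
    D=np.linalg.inv(toolT())@T
    print("shift",D[:3,3].round(4),"rotvec",R.from_matrix(D[:3,:3]).as_rotvec().round(4))
```

Run:
```python
from h import *
c=load("w1")
A=onz(c,323.9,239.2,.014);B=onz(c,327.6,355,.014);print(A,B,np.linalg.norm(A-B))
L=onz(c,320.6,295,.014);Q=onz(c,330.3,295,.014);print(L,Q,"width",Q-L)
d=(A-B)/np.linalg.norm(A-B);C=(A+B)/2;print(C,np.degrees(np.arctan2(d[1],d[0])))
y=np.array([d[1],-d[0],0])
for z in (.08,.004): shift(pose([C[0],C[1],z],[0,0,-1],y))
```

```text
[ 0.4468 -0.0916  0.014 ] [ 0.4371 -0.279   0.014 ] 0.18760549278949648
[ 0.4349 -0.1767  0.014 ] [ 0.4491 -0.1778  0.014 ] width [ 0.0142 -0.0012  0.    ]
[ 0.4419 -0.1853  0.014 ] 87.04429877551831
shift [-0.1751  0.0071  0.3211] rotvec [-0.0004  0.0002 -0.0327]
shift [-0.1751  0.0072  0.3971] rotvec [-0.0004  0.0002 -0.0327]
```

In the tool's units: 0.397 m / 0.4 = 0.9925, 0.28 m / 0.4 = 0.7, -0.033 rad / 3.1416 = -0.0105.

>>> {"api": "shift_gripper", "payload": {"steps": {"motion":[[0.5,-0.1,0,0.1125,0,0,-0.0105],[0.5,-0.2,0.0075,0.225,0,0,-0.0105],[0.5,-0.3,0.0175,0.325,0,0,-0.0105],[0.5,-0.375,0.0175,0.45,0,0,-0.0105],[0.5,-0.4378,0.0175,0.575,0,0,-0.0105],[0.5,-0.4378,0.0175,0.7,0,0,-0.0105],[0.5,-0.4378,0.0175,0.8,0,0,-0.0105],[0.5,-0.4378,0.0175,0.875,0,0,-0.0105],[0.5,-0.4378,0.0175,0.925,0,0,-0.0105],[0.5,-0.4378,0.0175,0.9625,0,0,-0.0105],[0.5,-0.4378,0.0175,0.9875,0,0,-0.0105],[0.5,-0.4378,0.0175,0.9925,0,0,-0.0105]]}, "grip_force": 40}}

```text
clock: 3.2
tcp_pos: [0.442, -0.1842, 0.004]
tcp_rot: [-3.141, -0.0, 1.521]
contact_force: [-0.1, -0.3, 0.0]
width: 0.502
gripper_force: 0.0
```

>>> {"api": "shift_gripper", "payload": {"steps": {"motion":[[0.0,0,0,0,0,0,0],[0,0,0,0,0,0,0],[0,0,0,0,0,0,0],[0,0,0,0,0,0,0],[0,0,0,0,0,0,0]]}, "grip_force": 50}}

```text
clock: 3.82
tcp_pos: [0.4431, -0.1844, 0.0051]
tcp_rot: [3.14, 0.001, 1.522]
contact_force: [-0.7, 0.3, 5.5]
width: 0.142
gripper_force: 51.0
```

In the tool's units: -0.15 m / 0.4 = -0.375, -0.13 m / 0.4 = -0.325.

>>> {"api": "shift_gripper", "payload": {"steps": {"motion":[[0,0,0,-0.0375,0,0,0],[0,0,0,-0.125,0,0,0],[0,0,0,-0.225,0,0,0],[0,0,0,-0.325,0,0,0],[0,0,0,-0.375,0,0,0],[0,0,0,-0.375,0,0,0]]}}}

```text
clock: 4.58
tcp_pos: [0.4435, -0.1846, 0.1565]
tcp_rot: [3.138, 0.002, 1.522]
contact_force: [0.3, 0.2, -1.7]
width: 0.146
gripper_force: 50.2
```

Run:
```python
from h import *
y=[.7256,.688,0];shift(pose([.4692,.0255,.156],[0,0,-1],y))
```

```text
shift [0.2111 0.0154 0.0001] rotvec [ 0.0029  0.0035 -0.8077]
```

In the tool's units: 0.2111 m / 0.4 = 0.5278, 0.003 m / 0.4 = 0.0075, -0.8077 rad / 3.1416 = -0.2571.

>>> {"api": "shift_gripper", "payload": {"steps": {"motion":[[0,0.1,0.0075,0,0,0,-0.0509],[0,0.2,0.015,0,0,0,-0.1019],[0,0.3,0.0225,0,0,0,-0.1528],[0,0.4,0.03,0,0,0,-0.2037],[0,0.475,0.035,0,0,0,-0.2451],[0,0.5278,0.0385,0,0,0,-0.2571],[0,0.5278,0.0385,0,0,0,-0.2571],[0,0.5278,0.0385,0,0,0,-0.2571]]}}}

```text
clock: 5.58
tcp_pos: [0.4671, 0.0258, 0.1534]
tcp_rot: [-3.14, -0.001, 2.329]
contact_force: [-1.6, -0.9, -1.6]
width: 0.141
gripper_force: 50.2
```

Run:
```python
from h import *
c=wrist('w2')
```

```text
(no output)
```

View pics/w2.png

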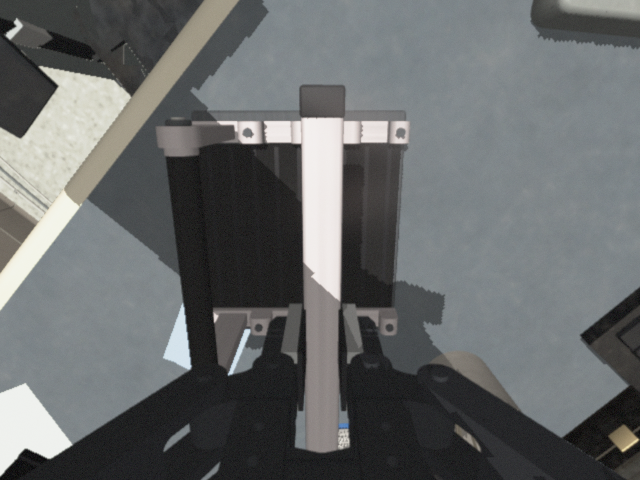

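The wrist view shows the bar in hand (cap top edge (301–345, 86), shaft columns 303–341) over the stand. Tooth screws are at (247,132), (401,132), (257,327) and (391,327), and the rest bar runs at the left (185,250). I'll measure the notches from the cheek profile.

Run:
```python
from h import *
c=load("w2");g=c["frame"].astype(int).sum(2)
S=np.array([[-.7256,-.688],[.688,-.7256]]);O=np.array([.4569,.0138])
st=lambda u,v,z:(S@(onz(c,u,v,z)[:2]-O)*1000).round(1)
print("top row",[(u,g[127:138,u].mean().astype(int)) for u in range(232,414,2)])
print("low row",[(u,g[322:332,u].mean().astype(int)) for u in range(240,410,2)])
for p in [(247,132),(401,132),(257,327),(391,327)]: print(p,st(*p,.026))
for p in [(302,86),(344,86)]: print("bar end top", st(*p,.1495+.014))
for v in (150,220,290): print(v,[g[v,u] for u in range(296,348,2)])
# plate corners profile
print("plate rows col 330?", [(v,g[v,370]) for v in range(100,152,2)],[(v,g[v,380]) for v in range(300,345,2)])
```

```text
top row [(232, np.int64(229)), (234, np.int64(340)), (236, np.int64(519)), (238, np.int64(537)), (240, np.int64(639)), (242, np.int64(623)), (244, np.int64(481)), (246, np.int64(404)), (248, np.int64(411)), (250, np.int64(430)), (252, np.int64(588)), (254, np.int64(684)), (256, np.int64(649)), (258, np.int64(572)), (260, np.int64(460)), (262, np.int64(281)), (264, np.int64(361)), (266, np.int64(628)), (268, np.int64(704)), (270, np.int64(703)), (272, np.int64(703)), (274, np.int64(704)), (276, np.int64(704)), (278, np.int64(703)), (280, np.int64(704)), (282, np.int64(703)), (284, np.int64(704)), (286, np.int64(704)), (288, np.int64(704)), (290, np.int64(660)), (292, np.int64(561)), (294, np.int64(643)), (296, np.int64(686)), (298, np.int64(709)), (300, np.int64(683)), (302, np.int64(615)), (304, np.int64(701)), (306, np.int64(722)), (308, np.int64(721)), (310, np.int64(719)), (312, np.int64(719)), (314, np.int64(720)), (316, np.int64(718)), (318, np.int64(717)), (320, np.int64(714)), (322, np.int64(713)), (324, np.int64(712)), (326, np.int64(713)), (328, np.int64(713)), (330, np.int6
[... 4509 characters left out ...]
34, np.int64(701)), (136, np.int64(689)), (138, np.int64(685)), (140, np.int64(692)), (142, np.int64(516)), (144, np.int64(228)), (146, np.int64(215)), (148, np.int64(204)), (150, np.int64(208))] [(300, np.int64(91)), (302, np.int64(116)), (304, np.int64(90)), (306, np.int64(117)), (308, np.int64(262)), (310, np.int64(290)), (312, np.int64(283)), (314, np.int64(278)), (316, np.int64(248)), (318, np.int64(260)), (320, np.int64(270)), (322, np.int64(264)), (324, np.int64(265)), (326, np.int64(277)), (328, np.int64(280)), (330, np.int64(275)), (332, np.int64(279)), (334, np.int64(238)), (336, np.int64(234)), (338, np.int64(231)), (340, np.int64(209)), (342, np.int64(189)), (344, np.int64(149))]
```

Run:
```python
from h import *
c=load("w2")
S=np.array([[-.7256,-.688],[.688,-.7256]]);O=np.array([.4569,.0138])
st=lambda u,v,z:(S@(onz(c,u,v,z)[:2]-O)*1000).round(1)
for u in (264.5,290.5,361,387): print(u,st(u,130,.012))
for u in (302.5,341.5): print("bar150",st(u,150,.1635),"bar220",st(u+.3,220,.1635))
for u in (304,340): print("bar290",st(u,290,.1635))
t=toolT();print("tcp",S@(t[:2,3]-O)*1000, bot.get_state()["joint_positions"])
n=O+S.T@np.array([-.0172,-.0039])
for z in (.05,.018): shift(pose([*n,z],[0,0,-1],[.7256,.688,0]))
```

```text
264.5 [ 23.4 -72.9]
290.5 [  5.4 -72.9]
361 [-43.3 -72.8]
387 [-61.2 -72.8]
bar150 [-10.1 -70.3] bar220 [ -9.8 -46.8]
bar150 [-22.9 -70.3] bar220 [-23.3 -46.8]
bar290 [ -9.9 -20.4]
bar290 [-23.  -20.4]
tcp [-15.6621  -1.3626] [-0.0834  0.0569 -0.4609  1.0546 -0.0004  0.7298]
shift [0.0025 0.0017 0.1036] rotvec [-0.0013 -0.0008 -0.0011]
shift [0.0024 0.0017 0.1356] rotvec [-0.0013 -0.0008 -0.0011]
```

In the tool's units: 0.134 m / 0.4 = 0.335, 0.001 m / 0.4 = 0.0025.

>>> {"api": "shift_gripper", "payload": {"steps": {"motion":[[0,0.0058,0.0025,0.075,0,0,0],[0,0.0058,0.0025,0.15,0,0,0],[0,0.0058,0.0025,0.225,0,0,0],[0,0.0058,0.0025,0.2625,0,0,0],[0,0.0058,0.0025,0.2875,0,0,0],[0,0.0058,0.0025,0.305,0,0,0],[0,0.0058,0.0025,0.32,0,0,0],[0,0.0058,0.0025,0.33,0,0,0],[0,0.0058,0.0025,0.335,0,0,0],[0,0.0058,0.0025,0.335,0,0,0]]}}}

```text
clock: 6.88
tcp_pos: [0.4672, 0.0285, 0.0204]
tcp_rot: [3.142, 0.0, 2.33]
contact_force: [-0.0, -0.2, -1.0]
width: 0.144
gripper_force: 50.1
```

>>> {"api": "shift_gripper", "payload": {"steps": {"motion":[[0,0,0,0.0025,0,0,0],[0,0,0,0.005,0,0,0],[0,0,0,0.005,0,0,0]]}}}

```text
clock: 7.25
tcp_pos: [0.4671, 0.0285, 0.0183]
tcp_rot: [-3.141, -0.0, 2.33]
contact_force: [-0.5, -0.8, -1.1]
width: 0.147
gripper_force: 50.1
```

In the tool's units: 0.002 m / 0.4 = 0.005, 0.001 m / 0.4 = 0.0025.

>>> {"api": "shift_gripper", "payload": {"steps": {"motion":[[0,0,0,0.0025,0,0,0],[0,0,0,0.005,0,0,0],[0,0,0,0.005,0,0,0]]}}}

```text
clock: 7.62
tcp_pos: [0.4673, 0.0285, 0.0171]
tcp_rot: [-3.142, 0.0, 2.33]
contact_force: [-2.0, -0.6, 6.9]
width: 0.144
gripper_force: 51.1
```

>>> {"api": "shift_gripper", "payload": {"steps": {"motion":[[0,0,0,0.0025,0,0,0],[0,0,0,0.0025,0,0,0]]}}}

```text
clock: 7.88
tcp_pos: [0.4673, 0.0285, 0.0171]
tcp_rot: [-3.141, 0.0, 2.33]
contact_force: [-5.4, 0.5, 14.7]
width: 0.144
gripper_force: 52.2
```

Contact at the expected height, so the bar is on the notch floors. I'll release it with a small opening and go up.

In the tool's units: -0.21 m / 0.4 = -0.525, -0.18 m / 0.4 = -0.45.

>>> {"api": "shift_gripper", "payload": {"steps": {"motion":[[0.4,0,0,-0.0025,0,0,0],[0.4,0,0,-0.0025,0,0,0],[0.4,0,0,-0.0025,0,0,0],[0.4,0,0,-0.025,0,0,0],[0.4,0,0,-0.075,0,0,0],[0.4,0,0,-0.15,0,0,0],[0.4,0,0,-0.25,0,0,0],[0.4,0,0,-0.35,0,0,0],[0.4,0,0,-0.45,0,0,0],[0.4,0,0,-0.525,0,0,0],[0.4,0,0,-0.525,0,0,0]]}}}

```text
clock: 9.25
tcp_pos: [0.4693, 0.0283, 0.2287]
tcp_rot: [3.137, 0.005, 2.33]
contact_force: [0.2, -0.5, 0.0]
width: 0.403
gripper_force: 0.0
```

```bash
python3 -c "
from h import *
wrist('w3')"
```

```text
(no output)
```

View pics/w3.png

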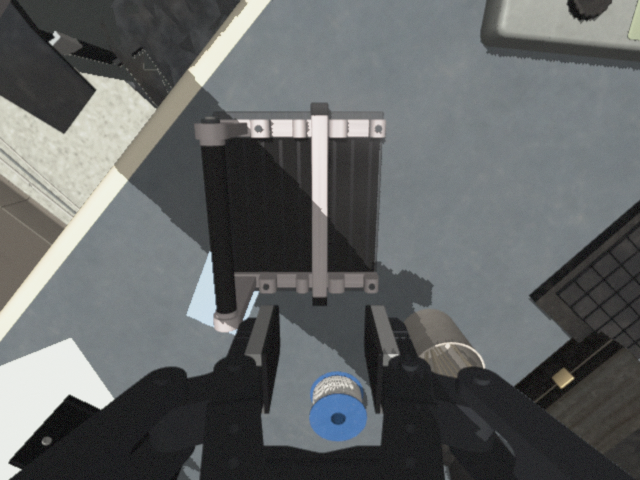

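Wrist view: the bar is seated across the middle notches, caps from (319,102) to (319,305), with the marks alongside. I'll check its centring numerically and work out the move to view the rack.

Run:
```python
from h import *
c=load("w3");g=c["frame"].astype(int).sum(2)
S=np.array([[-.7256,-.688],[.688,-.7256]]);O=np.array([.4569,.0138])
st=lambda u,v,z:(S@(onz(c,u,v,z)[:2]-O)*1000).round(1)
for p in [(260,128.5),(376.5,128.5),(266,287),(371,287)]: print(p,st(*p,.026))
print([(v,g[v,319]) for v in (*range(98,108),*range(298,310))])
print("ends",st(319,102,.026),st(319,305,.026)); 
for v in (125,210,285): 
    r=np.where(g[v,305:335]>(600 if v<200 else 300))[0]+305; print(v,r.min(),r.max(),st(r.min(),v,.026),st(r.max()+1,v,.026))
d=load("w1"); print("rack wall",onz(d,316,376,.09),onz(d,412,355,.09),"white",onz(d,333,415,.177))
t=np.radians(95)
shift(pose([.46,-.43,.36],[0,0,-1],[np.sin(t),-np.cos(t),0]))
```

```text
(260, 128.5) [ 31.1 -71.6]
(376.5, 128.5) [-66.5 -71.6]
(266, 287) [32.5 72.9]
(371, 287) [-67.5  73.2]
[(98, np.int64(398)), (99, np.int64(395)), (100, np.int64(394)), (101, np.int64(389)), (102, np.int64(329)), (103, np.int64(269)), (104, np.int64(243)), (105, np.int64(260)), (106, np.int64(260)), (107, np.int64(256)), (298, np.int64(95)), (299, np.int64(82)), (300, np.int64(91)), (301, np.int64(85)), (302, np.int64(70)), (303, np.int64(90)), (304, np.int64(96)), (305, np.int64(125)), (306, np.int64(185)), (307, np.int64(223)), (308, np.int64(216)), (309, np.int64(224))]
ends [-18.4 -92.5] [-17.9  92. ]
125 309 334 [-10.  -74.4] [-31.7 -74.4]
210 312 327 [-11.9  -1.9] [-26.2  -1.9]
285 305 334 [-4.7 71. ] [-33.2  71. ]
rack wall [ 0.4218 -0.2605  0.09  ] [ 0.5516 -0.2385  0.09  ] white [ 0.4432 -0.2508  0.177 ]
shift [-0.3275 -0.3209 -0.1332] rotvec [0.0027 0.0015 0.6714]
```

In the tool's units: -0.312 m / 0.4 = -0.78, -0.279 m / 0.4 = -0.6975, 0.67 rad / 3.1416 = 0.2133.

>>> {"api": "shift_gripper", "payload": {"steps": {"motion":[[0.4,0,0,-0.125,0,0,0],[0.4,-0.1,-0.0875,-0.225,0,0,0.0318],[0.4,-0.2,-0.175,-0.3,0,0,0.0796],[0.4,-0.3,-0.2625,-0.3325,0,0,0.1273],[0.4,-0.4,-0.35,-0.3325,0,0,0.1751],[0.4,-0.5,-0.4375,-0.3325,0,0,0.2133],[0.4,-0.6,-0.525,-0.3325,0,0,0.2133],[0.4,-0.7,-0.625,-0.3325,0,0,0.2133],[0.4,-0.78,-0.6975,-0.3325,0,0,0.2133],[0.4,-0.78,-0.6975,-0.3325,0,0,0.2133],[0.4,-0.78,-0.6975,-0.3325,0,0,0.2133]]}}}

```text
clock: 10.68
tcp_pos: [0.4788, -0.3891, 0.3567]
tcp_rot: [-3.14, -0.003, 1.659]
contact_force: [-0.0, 0.8, 0.2]
width: 0.399
gripper_force: 0.0
```

```bash
python3 -c "
from h import *
wrist('w4')"
```

```text
(no output)
```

View pics/w4.png

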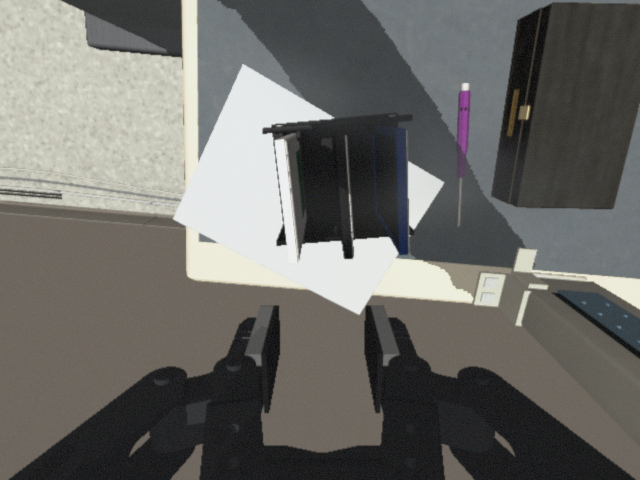

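Wrist view: the white module's top edge runs (281,135)–(294,262), with its green back on the right. Its screen therefore faces left (world -x) and the rack's yaw is about +9°. Black is at column 347 and blue at 400. I'll measure the white top edge.

Run:
```python
from h import *
c=load("w4");f=c["frame"].astype(int);g=f.sum(2)
for v in (150,175,200,225,250): print(v,[(u,g[v,u]) for u in range(272,310,1)])
for u in (285,289,292): print("col",u,[(v,g[v,u]) for v in (*range(126,146,2),*range(252,270,2))])
for v in (160,190,220,245): print("blackrow",v,[(u,*f[v,u]) for u in range(334,362,2)])
```

```text
150 [(272, np.int64(697)), (273, np.int64(684)), (274, np.int64(468)), (275, np.int64(482)), (276, np.int64(684)), (277, np.int64(714)), (278, np.int64(718)), (279, np.int64(718)), (280, np.int64(718)), (281, np.int64(718)), (282, np.int64(718)), (283, np.int64(718)), (284, np.int64(709)), (285, np.int64(607)), (286, np.int64(614)), (287, np.int64(429)), (288, np.int64(241)), (289, np.int64(199)), (290, np.int64(211)), (291, np.int64(203)), (292, np.int64(190)), (293, np.int64(199)), (294, np.int64(205)), (295, np.int64(204)), (296, np.int64(195)), (297, np.int64(160)), (298, np.int64(123)), (299, np.int64(109)), (300, np.int64(77)), (301, np.int64(77)), (302, np.int64(63)), (303, np.int64(82)), (304, np.int64(55)), (305, np.int64(69)), (306, np.int64(81)), (307, np.int64(89)), (308, np.int64(64)), (309, np.int64(63))]
175 [(272, np.int64(696)), (273, np.int64(698)), (274, np.int64(697)), (275, np.int64(696)), (276, np.int64(683)), (277, np.int64(463)), (278, np.int64(477)), (279, np.int64(684)), (280, np.int64(718)), (281, np.int64(717)), (282, np.int64(719)), (283, np.int64(719)), 
[... 6493 characters left out ...]
230), np.int64(233), np.int64(232)), (336, np.int64(230), np.int64(233), np.int64(231)), (338, np.int64(230), np.int64(233), np.int64(232)), (340, np.int64(230), np.int64(232), np.int64(231)), (342, np.int64(144), np.int64(148), np.int64(146)), (344, np.int64(21), np.int64(15), np.int64(16)), (346, np.int64(28), np.int64(31), np.int64(27)), (348, np.int64(29), np.int64(29), np.int64(28)), (350, np.int64(28), np.int64(30), np.int64(27)), (352, np.int64(120), np.int64(121), np.int64(118)), (354, np.int64(229), np.int64(232), np.int64(229)), (356, np.int64(232), np.int64(234), np.int64(231)), (358, np.int64(230), np.int64(234), np.int64(231)), (360, np.int64(231), np.int64(234), np.int64(231))]
```

```bash
python3 -c "
import cv2
i=cv2.imread('pics/w4.png')[105:275,255:425];cv2.imwrite('pics/w4c.png',cv2.resize(i,None,fx=3.5,fy=3.5,interpolation=cv2.INTER_CUBIC))"
```

```text
(no output)
```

View pics/w4c.png

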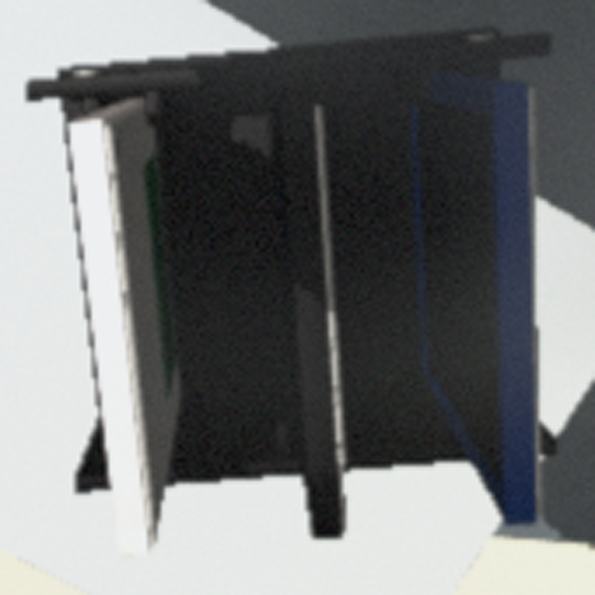

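The crop confirms it: a white top-edge strip with its green-board back on the right, blue's screen facing left, and clear gaps between modules. Now the white grasp pose.

Run:
```python
from h import *
c=load("w4");z=.177
A=onz(c,280.2,139,z);B=onz(c,294.4,263,z);print(A,B,np.linalg.norm(A-B))
L=onz(c,281.3,200,z);Q=onz(c,293.2,200,z);print("thick",np.linalg.norm(L-Q))
C=(A+B)/2;d=(A-B)/np.linalg.norm(A-B);print(C,np.degrees(np.arctan2(d[1],d[0])))
K=[onz(c,*p,z) for p in ((347,139),(348.5,255))];print("black",K)
for zz in (.2,.133): shift(pose([C[0],C[1],zz],[0,0,-1],[d[1],-d[0],0]))
```

```text
[ 0.4411 -0.3279  0.177 ] [ 0.4593 -0.4309  0.177 ] 0.10459842481946287
thick 0.009847957292267282
[ 0.4502 -0.3794  0.177 ] 100.00575459844971
black [array([ 0.4936, -0.3233,  0.177 ]), array([ 0.5054, -0.4194,  0.177 ])]
shift [ 0.0115 -0.0276  0.1573] rotvec [-0.0012 -0.0022 -0.0853]
shift [ 0.0113 -0.0275  0.2243] rotvec [-0.0012 -0.0022 -0.0853]
```

Careful with the scale: shifts go in shares of 40 cm and turns go in shares of pi rad. That gives: 0.2243 m / 0.4 = 0.5608, 0.222 m / 0.4 = 0.555, -0.0853 rad / 3.1416 = -0.0272.

>>> {"api": "shift_gripper", "payload": {"steps": {"motion":[[0.4,0.015,-0.0375,0.075,0,0,-0.0272],[0.4,0.0285,-0.0688,0.2,0,0,-0.0272],[0.4,0.0285,-0.0688,0.3,0,0,-0.0272],[0.4,0.0285,-0.0688,0.3625,0,0,-0.0272],[0.4,0.0285,-0.0688,0.4,0,0,-0.0272],[0.4,0.0285,-0.0688,0.45,0,0,-0.0272],[0.4,0.0285,-0.0688,0.5,0,0,-0.0272],[0.4,0.0285,-0.0688,0.535,0,0,-0.0272],[0.4,0.0285,-0.0688,0.555,0,0,-0.0272],[0.4,0.0285,-0.0688,0.5608,0,0,-0.0272],[0.4,0.0285,-0.0688,0.5608,0,0,-0.0272]]}}}

```text
clock: 12.1
tcp_pos: [0.4512, -0.3813, 0.1345]
tcp_rot: [3.141, 0.001, 1.745]
contact_force: [0.3, -0.6, 0.7]
width: 0.397
gripper_force: 0.0
```

>>> {"api": "shift_gripper", "payload": {"steps": {"motion":[[0,0,0,0,0,0,0],[0,0,0,0,0,0,0],[0,0,0,0,0,0,0],[0,0,0,0,0,0,0],[0,0,0,0,0,0,0]]}, "grip_force": 60}}

```text
clock: 12.72
tcp_pos: [0.451, -0.3815, 0.1348]
tcp_rot: [3.142, 0.001, 1.745]
contact_force: [-1.9, -0.3, 5.6]
width: 0.112
gripper_force: 59.7
```

In the tool's units: -0.2 m / 0.4 = -0.5, -0.18 m / 0.4 = -0.45.

>>> {"api": "shift_gripper", "payload": {"steps": {"motion":[[0,0,0,-0.025,0,0,0],[0,0,0,-0.0875,0,0,0],[0,0,0,-0.175,0,0,0],[0,0,0,-0.275,0,0,0],[0,0,0,-0.375,0,0,0],[0,0,0,-0.45,0,0,0],[0,0,0,-0.5,0,0,0],[0,0,0,-0.5,0,0,0],[0,0,0,-0.5,0,0,0]]}}}

```text
clock: 13.85
tcp_pos: [0.4505, -0.3803, 0.3323]
tcp_rot: [-3.14, -0.002, 1.745]
contact_force: [-0.5, -0.4, -3.3]
width: 0.107
gripper_force: 58.6
```

Run:
```python
from h import *
xs=np.array([-.7256,-.688,0]);O=np.array([.4569,.0138,0]);z=np.array([0,0,1])
w=.5*xs+.8660254*z   # module axis
foot=O-.0056*xs+.0125*z
T=toolT();print("tcp",T[:3,3])
d=.121
for lift in (.12,.06,.0):
    print(lift,foot+w*d+lift*w)
for a in (0,1.): print(a)
P=[.40,-.15,.34]
shift(pose(P,[0,0,-1],T[:3,1]))
```

```text
tcp [ 0.4505 -0.3803  0.3323]
0.12 [ 0.3735 -0.0653  0.2212]
0.06 [ 0.3953 -0.0446  0.1693]
0.0 [ 0.4171 -0.024   0.1173]
0
1.0
shift [ 0.2356 -0.0098 -0.0071] rotvec [-0.0012 -0.0025 -0.    ]
```

In the tool's units: 0.2356 m / 0.4 = 0.589, 0.15 m / 0.4 = 0.375, -1.8 rad / 3.1416 = -0.573.

>>> {"api": "shift_gripper", "payload": {"steps": {"motion":[[0,0.05,0,-0.0175,0,0,-0.0477],[0,0.1125,0,-0.0175,0,0,-0.1019],[0,0.175,0,-0.0175,0,0,-0.1592],[0,0.25,-0.0075,-0.0175,0,0,-0.2165],[0,0.3125,-0.0125,-0.0175,0,0,-0.2737],[0,0.375,-0.0175,-0.0175,0,0,-0.331],[0,0.4375,-0.025,-0.0175,0,0,-0.3883],[0,0.5,-0.025,-0.0175,0,0,-0.4456],[0,0.55,-0.025,-0.0175,0,0,-0.5029],[0,0.589,-0.025,-0.0175,0,0,-0.557],[0,0.589,-0.025,-0.0175,0,0,-0.573],[0,0.589,-0.025,-0.0175,0,0,-0.573]]}}}

```text
clock: 15.35
tcp_pos: [0.3995, -0.15, 0.3395]
tcp_rot: [3.139, -0.002, -2.739]
contact_force: [0.2, 0.2, -2.7]
width: 0.105
gripper_force: 58.6
```

Create tgt.py:
```python
from h import *
import sys
xs=np.array([-.7256,-.688,0]);ys=np.array([.688,-.7256,0]);O=np.array([.4569,.0138,0]);zz=np.array([0,0,1])
def target(ang,fx,up,fy=-.002,d=.1225,fz=.0125):
    a=np.radians(ang);w=np.cos(a)*xs+np.sin(a)*zz
    return pose(O+fx*xs+fy*ys+(fz+up)*zz+d*w,-w,np.sin(a)*xs-np.cos(a)*zz)
def report():
    T=toolT();w=-T[:3,2];p=T[:3,3]-.1225*w-O
    print("ang",np.degrees(np.arctan2(w[2],w@xs)).round(2),"foot x,y,z mm",(1000*np.array([p@xs,p@ys,p[2]])).round(1),"roll",np.degrees(w@ys).round(2), "yaw",np.degrees(T[:3,1]@ys).round(2))
if __name__=="__main__":
    report(); shift(target(*map(float,sys.argv[1:]))); print(bot.get_state()["joint_positions"],bot.get_state()["contact_force"])
```

```bash
python3 tgt.py 64 -.002 .12
```

```text
ang 90.04 foot x,y,z mm [154.4  79.  217. ] roll 0.15 yaw -53.7
shift [-0.068   0.1118  0.097 ] rotvec [ 0.3061 -0.4349 -1.8894]
[-0.511  -0.12   -0.2333  1.4603  0.0002 -0.9139] [ 0.2188  0.1938 -2.7089]
```

In the tool's units: 0.1118 m / 0.4 = 0.2795, 0.097 m / 0.4 = 0.2425, -1.8894 rad / 3.1416 = -0.6014.

>>> {"api": "shift_gripper", "payload": {"steps": {"motion":[[0,-0.015,0.025,0,0.0089,-0.0127,-0.0547],[0,-0.03,0.05,0,0.0178,-0.0251,-0.1095],[0,-0.045,0.075,0.025,0.0264,-0.0379,-0.1639],[0,-0.0625,0.1,0.05,0.0353,-0.0503,-0.2187],[0,-0.0775,0.1275,0.075,0.0442,-0.063,-0.2734],[0,-0.0925,0.1525,0.1,0.0532,-0.0754,-0.3282],[0,-0.1075,0.1775,0.125,0.0621,-0.0882,-0.3826],[0,-0.1225,0.2025,0.15,0.071,-0.1006,-0.4374],[0,-0.14,0.2275,0.175,0.0796,-0.1133,-0.4921],[0,-0.155,0.2525,0.2125,0.0885,-0.1257,-0.5469],[0,-0.17,0.2795,0.2425,0.0974,-0.1384,-0.6014],[0,-0.17,0.2795,0.2425,0.0974,-0.1384,-0.6014]]}}}

```text
clock: 16.85
tcp_pos: [0.4172, -0.0208, 0.2416]
tcp_rot: [-2.69, 0.003, -0.815]
contact_force: [-0.1, -0.5, -3.0]
width: 0.108
gripper_force: 59.0
```

```bash
python3 tgt.py 64 -.002 .12
```

```text
ang 64.14 foot x,y,z mm [ -0.8  -2.4 131.3] roll 0.09 yaw -0.23
shift [ 0.0002 -0.0013 -0.0005] rotvec [ 0.0024  0.0015 -0.0039]
[-0.5112 -0.2638 -0.6131  1.0806  0.4302 -2.8064] [-0.1153 -0.4866 -2.9933]
```

```bash
python3 tgt.py 64 -.002 .06 | sed -n 2p;  python3 tgt.py 64 -.002 .005 | sed -n 2p
```

```text
shift [0.0004 0.0249 0.0535] rotvec [ 0.0024  0.0015 -0.0039]
shift [0.0006 0.0488 0.103 ] rotvec [ 0.0024  0.0015 -0.0039]
```

In the tool's units: 0.103 m / 0.4 = 0.2575, 0.099 m / 0.4 = 0.2475, -0.003 rad / 3.1416 = -0.001.

>>> {"api": "shift_gripper", "payload": {"steps": {"motion":[[0,0,0.0175,0.04,0,0,-0.001],[0,0,0.04,0.0875,0,0,-0.001],[0,0,0.0625,0.1338,0,0,-0.001],[0,0,0.0825,0.175,0,0,-0.001],[0,0,0.0975,0.2075,0,0,-0.001],[0,0,0.11,0.2325,0,0,-0.001],[0,0,0.1175,0.2475,0,0,-0.001],[0,0,0.122,0.2575,0,0,-0.001],[0,0,0.122,0.2575,0,0,-0.001]]}}}

```text
clock: 17.98
tcp_pos: [0.4201, -0.0205, 0.13]
tcp_rot: [-2.687, -0.004, -0.809]
contact_force: [0.3, 0.7, -2.8]
width: 0.111
gripper_force: 59.0
```

```bash
python3 tgt.py 64 -.002 0
```

Run:
```python
from h import *
c=camrig.capture("side");s=c["frame"][220:330,260:400];a=camrig.capture("scene");t=a["frame"][200:340,250:390]
cv2.imwrite("pics/chk.png",np.hstack([cv2.resize(s,(392,308),interpolation=2),cv2.resize(t,(392,308),interpolation=2)])[:,:,::-1])
```

```text
ang 63.98 foot x,y,z mm [-3.5 -0.1 20. ] roll -0.13 yaw 0.23
shift [-0.0016  0.0045  0.006 ] rotvec [-0.0005 -0.0023  0.004 ]
[-0.5072 -0.1462 -0.7816  0.7876  0.4311 -2.8079] [ 0.3332  0.6595 -2.8105]
```

View pics/chk.png

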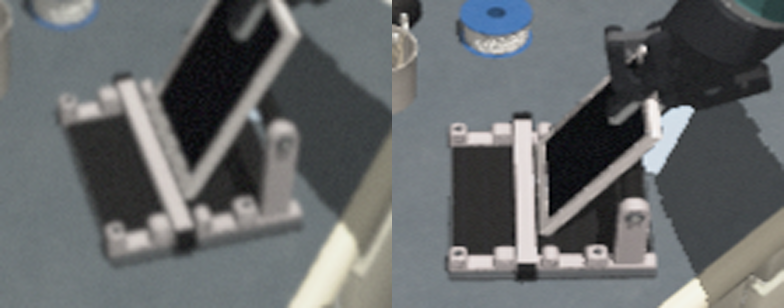

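Both views show the module leaning, screen outward, its lower edge just behind the seated bar and slightly above the mat. Lowering gently.

In the tool's units: 0.0045 m / 0.4 = 0.0113, 0.0022 m / 0.4 = 0.0055.

>>> {"api": "shift_gripper", "payload": {"steps": {"motion":[[0,-0.0025,0.0025,0.005,0,0,0],[0,-0.0025,0.0055,0.0113,0,0,0],[0,-0.0025,0.0055,0.0113,0,0,0]]}}}

```text
clock: 18.45
tcp_pos: [0.4192, -0.0196, 0.1248]
tcp_rot: [-2.687, -0.003, -0.809]
contact_force: [-0.2, 0.9, -2.7]
width: 0.11
gripper_force: 59.0
```

>>> {"api": "shift_gripper", "payload": {"steps": {"motion":[[0,0,0.001,0.0023,0,0,0],[0,0,0.0023,0.0045,0,0,0],[0,0,0.0023,0.0045,0,0,0]]}}}

```text
clock: 18.82
tcp_pos: [0.4194, -0.0197, 0.1229]
tcp_rot: [-2.687, -0.004, -0.809]
contact_force: [-0.6, -0.3, -3.1]
width: 0.111
gripper_force: 59.0
```

```bash
python3 tgt.py 64 -.004 0
```

```text
ang 63.97 foot x,y,z mm [-3.5 -1.2 12.9] roll -0.12 yaw 0.25
shift [-0.0005 -0.0004  0.0006] rotvec [-0.0005 -0.0022  0.0044]
[-0.5064 -0.1379 -0.7927  0.7679  0.4311 -2.8074] [-0.635  -0.3485 -3.0935]
```

In the tool's units: -0.0018 m / 0.4 = -0.0045, -0.0009 m / 0.4 = -0.0023.

>>> {"api": "shift_gripper", "payload": {"steps": {"motion":[[0,0,-0.0023,0.001,0,0,0],[0,0,-0.0045,0.0023,0,0,0],[0,0,-0.0045,0.0023,0,0,0]]}}}

```text
clock: 19.2
tcp_pos: [0.421, -0.0183, 0.123]
tcp_rot: [-2.687, -0.004, -0.809]
contact_force: [0.2, 0.5, -3.1]
width: 0.109
gripper_force: 59.0
```

>>> {"api": "shift_gripper", "payload": {"steps": {"motion":[[0,0,-0.0023,0.001,0,0,0],[0,0,-0.0023,0.001,0,0,0]]}}}

```text
clock: 19.45
tcp_pos: [0.4216, -0.0177, 0.123]
tcp_rot: [-2.688, -0.004, -0.809]
contact_force: [-0.0, -0.2, -3.5]
width: 0.108
gripper_force: 59.1
```

>>> {"api": "shift_gripper", "payload": {"steps": {"motion":[[0,0,-0.0023,0.001,0,0,0],[0,0,-0.0023,0.001,0,0,0]]}}}

```text
clock: 19.7
tcp_pos: [0.4222, -0.0172, 0.123]
tcp_rot: [-2.688, -0.004, -0.809]
contact_force: [-2.2, -1.7, -2.1]
width: 0.109
gripper_force: 59.3
```

```bash
python3 tgt.py 64 -.004 0
```

```text
ang 64.02 foot x,y,z mm [-7.2 -1.1 12.9] roll -0.14 yaw 0.25
shift [-0.0006  0.003  -0.0011] rotvec [ 0.0002 -0.0024  0.0043]
[-0.4952 -0.1351 -0.7902  0.7625  0.4286 -2.7952] [-2.2421 -1.7387 -2.0756]
```

Touching the bar (about 2.8 N back). Down to the mat.

In the tool's units: 0.0009 m / 0.4 = 0.0023, 0.0004 m / 0.4 = 0.001.

>>> {"api": "shift_gripper", "payload": {"steps": {"motion":[[0,0,0.001,0.0023,0,0,0],[0,0,0.001,0.0023,0,0,0]]}}}

```text
clock: 19.95
tcp_pos: [0.4224, -0.0173, 0.1224]
tcp_rot: [-2.688, -0.004, -0.81]
contact_force: [-4.6, -2.3, 2.5]
width: 0.111
gripper_force: 60.2
```

>>> {"api": "shift_gripper", "payload": {"steps": {"motion":[[0,0,0.001,0.0023,0,0,0],[0,0,0.001,0.0023,0,0,0]]}}}

```text
clock: 20.2
tcp_pos: [0.4227, -0.0174, 0.1224]
tcp_rot: [-2.687, -0.004, -0.81]
contact_force: [-8.5, -4.5, 11.1]
width: 0.109
gripper_force: 61.7
```

```bash
python3 tgt.py 60 -.006 0
```

```text
ang 63.97 foot x,y,z mm [-7.5 -0.5 12.3] roll -0.17 yaw 0.22
shift [-0.0011  0.0097 -0.0005] rotvec [ 0.0693 -0.0028  0.004 ]
[-0.4956 -0.1335 -0.7908  0.7596  0.4292 -2.7948] [-8.5284 -4.4588 11.1473]
```

In the tool's units: 0.006 m / 0.4 = 0.015, 0.0038 m / 0.4 = 0.0095, 0.052 rad / 3.1416 = 0.0166.

>>> {"api": "shift_gripper", "payload": {"steps": {"motion":[[0,0,0.0045,-0.0015,0.0054,0,0],[0,0,0.0095,-0.0015,0.0111,0,0],[0,0,0.015,-0.0015,0.0166,0,0],[0,0,0.015,-0.0015,0.0166,0,0]]}}}

```text
clock: 20.7
tcp_pos: [0.4185, -0.0214, 0.1196]
tcp_rot: [-2.635, -0.004, -0.81]
contact_force: [-5.4, -2.5, 4.8]
width: 0.109
gripper_force: 60.5
```

```bash
python3 tgt.py 60 -.0068 0
```

```text
ang 60.97 foot x,y,z mm [-7.4 -0.5 12.5] roll -0.17 yaw 0.22
shift [-0.0011  0.0026 -0.0003] rotvec [ 0.0168 -0.0029  0.0038]
[-0.5509 -0.1355 -0.817   0.7438  0.4871 -2.8472] [-5.3919 -2.5404  4.8128]
```

In the tool's units: 0.001 m / 0.4 = 0.0025, 0.0087 rad / 3.1416 = 0.0028.

>>> {"api": "shift_gripper", "payload": {"steps": {"motion":[[0,0,0.0025,0,0.0028,0,0],[0,0,0.0025,0,0.0028,0,0],[0,0,0.0025,0,0.0028,0,0]]}}}

```text
clock: 21.08
tcp_pos: [0.4179, -0.0219, 0.1191]
tcp_rot: [-2.627, -0.004, -0.81]
contact_force: [-7.2, -4.2, 4.0]
width: 0.105
gripper_force: 60.6
```

>>> {"api": "shift_gripper", "payload": {"steps": {"motion":[[0,0,0.0025,0,0.0028,0,0],[0,0,0.0025,0,0.0028,0,0],[0,0,0.0025,0,0.0028,0,0]]}}}

```text
clock: 21.45
tcp_pos: [0.4173, -0.0226, 0.1187]
tcp_rot: [-2.618, -0.005, -0.81]
contact_force: [-6.5, -3.7, 5.3]
width: 0.111
gripper_force: 60.7
```

```bash
python3 tgt.py 60 -.0068 0
```

```text
ang 60.01 foot x,y,z mm [-7.5 -0.5 12.6] roll -0.16 yaw 0.24
shift [-0.0012  0.0006 -0.0002] rotvec [ 0.0001 -0.0029  0.0042]
[-0.5684 -0.1348 -0.8248  0.7393  0.5057 -2.8648] [-6.5297 -3.6837  5.272 ]
```

In the tool's units: 0.001 m / 0.4 = 0.0025, 0.0087 rad / 3.1416 = 0.0028.

>>> {"api": "shift_gripper", "payload": {"steps": {"motion":[[0,0,0.0025,0,0.0028,0,0],[0,0,0.0025,0,0.0028,0,0],[0,0,0.0025,0,0.0028,0,0]]}}}

```text
clock: 21.82
tcp_pos: [0.4166, -0.0232, 0.1182]
tcp_rot: [-2.61, -0.005, -0.81]
contact_force: [-6.8, -3.8, 5.7]
width: 0.111
gripper_force: 60.9
```

>>> {"api": "shift_gripper", "payload": {"steps": {"motion":[[0,0,0.0025,0,0.0028,0,0],[0,0,0.0025,0,0.0028,0,0],[0,0,0.0025,0,0.0028,0,0]]}}}

```text
clock: 22.2
tcp_pos: [0.416, -0.0238, 0.1177]
tcp_rot: [-2.601, -0.005, -0.81]
contact_force: [-6.0, -4.2, 6.8]
width: 0.104
gripper_force: 60.8
```

```bash
python3 tgt.py 60 -.0068 0
```

```text
ang 59.02 foot x,y,z mm [-7.5 -0.5 12.7] roll -0.16 yaw 0.24
shift [-0.0012 -0.0014 -0.0002] rotvec [-0.0172 -0.0029  0.0042]
[-0.5866 -0.1334 -0.8327  0.7349  0.5249 -2.8829] [-5.9748 -4.248   6.8345]
```

In the tool's units: 0.001 m / 0.4 = 0.0025, 0.0005 m / 0.4 = 0.0013, 0.0087 rad / 3.1416 = 0.0028.

>>> {"api": "shift_gripper", "payload": {"steps": {"motion":[[0,0,0.0013,0,0.0014,0,0],[0,0,0.0025,0,0.0028,0,0],[0,0,0.0025,0,0.0028,0,0]]}}}

```text
clock: 22.58
tcp_pos: [0.4154, -0.0245, 0.1172]
tcp_rot: [-2.592, -0.005, -0.81]
contact_force: [-6.8, -3.8, 5.9]
width: 0.108
gripper_force: 61.1
```

```bash
python3 tgt.py 60 -.0068 0
```

Run:
```python
from h import *
c=camrig.capture("side");s=c["frame"][220:330,260:400];a=camrig.capture("scene");t=a["frame"][200:340,250:390]
cv2.imwrite("pics/chk2.png",np.hstack([cv2.resize(s,(392,308),interpolation=2),cv2.resize(t,(392,308),interpolation=2)])[:,:,::-1])
```

```text
ang 58.52 foot x,y,z mm [-7.5 -0.4 12.7] roll -0.16 yaw 0.24
shift [-0.0012 -0.0024 -0.0001] rotvec [-0.0259 -0.0029  0.0042]
[-0.5958 -0.1325 -0.8366  0.7329  0.5345 -2.8921] [-6.7893 -3.84    5.9444]
```

View pics/chk2.png

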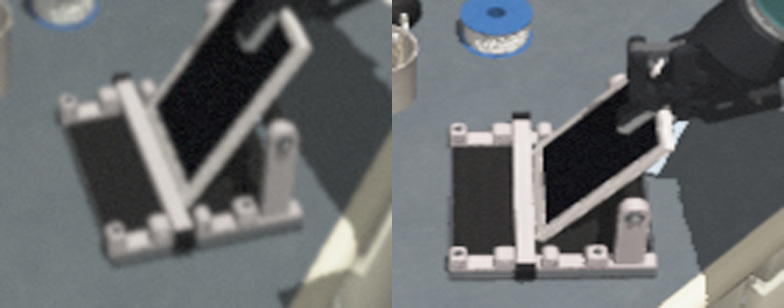

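Both views show the module against the bar, nearly at the rest bar. I'll continue in small lean steps until it touches.

In the tool's units: 0.001 m / 0.4 = 0.0025, 0.0005 m / 0.4 = 0.0013, 0.0087 rad / 3.1416 = 0.0028.

>>> {"api": "shift_gripper", "payload": {"steps": {"motion":[[0,0,0.0013,0,0.0014,0,0],[0,0,0.0025,0,0.0028,0,0],[0,0,0.0025,0,0.0028,0,0]]}}}

```text
clock: 23.05
tcp_pos: [0.4149, -0.0249, 0.1168]
tcp_rot: [-2.583, -0.004, -0.81]
contact_force: [-6.5, -3.8, 6.9]
width: 0.109
gripper_force: 60.7
```

```bash
python3 -c "from h import *;print(bot.get_state()['ft_torque'])"
```

```text
[-0.4917  1.5993  0.2723]
```

>>> {"api": "shift_gripper", "payload": {"steps": {"motion":[[0,0,0.0013,0,0.0014,0,0],[0,0,0.0025,0,0.0028,0,0],[0,0,0.0025,0,0.0028,0,0]]}}}

```text
clock: 23.42
tcp_pos: [0.4149, -0.0249, 0.1169]
tcp_rot: [-2.572, -0.004, -0.809]
contact_force: [-2.0, 1.8, 7.0]
width: 0.109
gripper_force: 60.6
```

```bash
python3 tgt.py 60 -.0068 0;python3 -c "from h import *;print(bot.get_state()['ft_torque'])"
```

```text
ang 57.35 foot x,y,z mm [-9.  -0.5 13.7] roll -0.13 yaw 0.28
shift [-0.0012 -0.0032 -0.    ] rotvec [-0.0463 -0.0023  0.0048]
[-0.6132 -0.13   -0.8435  0.7289  0.5567 -2.9102] [-2.0394  1.786   7.0142]
[-0.1813  1.4892  0.2126]
```

The rest bar is touched at the expected lean. I'll undo the overshoot, release and retreat along the module's axis.

In the tool's units: -0.0007 m / 0.4 = -0.0018, -0.0004 m / 0.4 = -0.001, -0.006 rad / 3.1416 = -0.0019.

>>> {"api": "shift_gripper", "payload": {"steps": {"motion":[[0,0,-0.0018,-0.001,-0.0019,0,0],[0,0,-0.0018,-0.001,-0.0019,0,0],[0,0,-0.0018,-0.001,-0.0019,0,0]]}}}

```text
clock: 23.8
tcp_pos: [0.4148, -0.0249, 0.1168]
tcp_rot: [-2.579, -0.005, -0.809]
contact_force: [-2.1, 0.1, 6.2]
width: 0.11
gripper_force: 60.0
```

>>> {"api": "shift_gripper", "payload": {"steps": {"motion":[[0.18,0,0,0,0,0,0],[0.25,0,0,0,0,0,0],[0.3,0,0,0,0,0,0],[0.3,0,0,0,0,0,0]]}}}

```text
clock: 24.3
tcp_pos: [0.4142, -0.0247, 0.1161]
tcp_rot: [-2.58, -0.004, -0.809]
contact_force: [0.2, -0.8, 0.2]
width: 0.302
gripper_force: 0.0
```

```bash
python3 tgt.py 60 -.0068 0
```

```text
ang 57.83 foot x,y,z mm [-7.7 -1.2 12.4] roll -0.1 yaw 0.27
shift [-0.0006 -0.0039 -0.0005] rotvec [-0.0379 -0.0018  0.0047]
[-0.6077 -0.1307 -0.8426  0.73    0.548  -2.9053] [ 0.155  -0.8074  0.2046]
```

In the tool's units: -0.09 m / 0.4 = -0.225, -0.07 m / 0.4 = -0.175.

>>> {"api": "shift_gripper", "payload": {"steps": {"motion":[[0.3,0,0,-0.025,0,0,0],[0.3,0,0,-0.0625,0,0,0],[0.3,0,0,-0.1125,0,0,0],[0.3,0,0,-0.175,0,0,0],[0.3,0,0,-0.225,0,0,0],[0.3,0,0,-0.225,0,0,0]]}}}

```text
clock: 25.05
tcp_pos: [0.3802, -0.0592, 0.1941]
tcp_rot: [-2.58, -0.008, -0.811]
contact_force: [-0.1, 0.2, 0.5]
width: 0.299
gripper_force: 0.0
```

Run:
```python
from h import *
c=camrig.capture("side");s=c["frame"][220:330,260:400];a=camrig.capture("scene");t=a["frame"][200:340,250:390]
cv2.imwrite("pics/fin.png",np.hstack([cv2.resize(s,(392,308),interpolation=2),cv2.resize(t,(392,308),interpolation=2)])[:,:,::-1])
import pickle
c.update();pickle.dump(c,open("sf.pkl","wb"));pickle.dump(a,open("af.pkl","wb"))
```

```text
(no output)
```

View pics/fin.png

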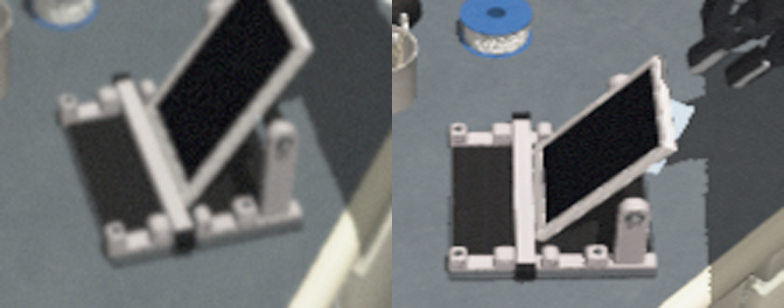

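Both views show the module leaning alone, screen out, lower edge parallel to and against the seated bar, back on the rest bar, with the gripper clear. Handing in.

```bash
python3 -c "
from cell import bot, camrig, job_done
print(job_done())"
```

```text
the job is handed in; nothing more can be done
None
```

I handed the job in at about 25 s: the foot bar is seated in the middle notches and the white display leans on it and the rest bar, screen out, released. The lean read about 58° from the gripper as the display met the rest bar (2° short of the 60° target, within what the notch slack would explain). The black and blue displays stayed in the rack, and I moved nothing else.

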